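# Unlock the movement case with the red key

### The job

Take the red-handled key from the rack, push it fully home in the lock on the sloping front of the green case, then turn it clockwise until the hidden bolt lets go and the white lid springs up. Let go and leave the key home in the lock; leave the other two keys in the rack and everything else on the bench where it stands.

Things in the scene. Friction and masses are not known exactly. Their poses are not given: they have to be found in the camera images.
- red_key_grip (a point): Red-handled key, standing blade-down in the rack; point at the handle's centre. Handle 40 (key x) x 16 (key y) x 50 (key z) mm: grasp across the 16 mm. Key z runs from blade to handle. Mass about 0.09 kg. Under the handle a collar 32 mm across, 6 mm thick, its underside 31 mm below this point; then the blade. Turned half round about z it fits the lock as well.
- red_key_tip (a point): Tip of the red key's flat steel blade, on the key's axis, 59 mm below the centre of the handle; axes as the key's. The blade is 18 (key x) x 6 (key y) mm and 28 mm long up to the collar, with a rounded nose.
- keyhole (a point): Centre of the slot's mouth on the face of the brass lock plug (about 45 mm across, 3 mm proud of the flat slope). z points straight out, 35 degrees from vertical, leaning towards the robot; x runs along the slot, y across; both turn with the plug. Slot 22 (x) x 9 (y) mm, 34 mm deep, square lips; fully home is collar on the plug face, tip 28 mm deep. Slope is clear 60 mm all round.
- plug (a joint): Turn of the lock plug, rad, growing clockwise as seen looking at its face. At 0 the slot runs straight up the slope; starts between -0.25 and 0.25; end stop at 1.15; the bolt clears the lid at about 0.9. Light friction, about 0.06 N m; it stays where it is left. The blade has about 0.17 rad of play each way in the slot.
- bolt (a joint): Hidden bolt inside the case, m, driven by the plug: 0.021 m per rad of plug turn; drawn back far enough to free the lid above about 0.018.
- lid (a joint): Opening of the sprung white lid on the flat top behind the slope, rad: 0 (to 0.01) shut and held by the bolt, 0.45 fully sprung up. It opens by itself when the bolt is drawn. It is hinged along the case's far edge; its front edge rises about 45 mm.
- movement_case: Green steel case fixed to the bench, 240 (x) x 220 (y) x 151 mm high; origin at the centre of its underside. A front wall 50 mm high faces the robot (-x of the case), then the slope rises at 35 degrees over 130 mm to the flat white lid. The lock is on the slope at x = -68, y = 0, z = 90 mm in this frame.
- key_rack: Fixed pale wooden block 80 (x) x 230 (y) x 45 mm high; origin at the centre of its underside. Pockets in its top at y = -70, 0 and 70 mm, each 9.5 (x) x 21.5 (y) mm, 34 mm deep; a key stands in each, its blade in the pocket and its collar on the top, the handle's 40 mm along the rack's y. Which key is where varies.
- blue_key_grip (a point): Blue-handled key, standing blade-down in the rack; point at the handle's centre. Handle 40 (key x) x 16 (key y) x 50 (key z) mm: grasp across the 16 mm. Key z runs from blade to handle. Not the key for this lock; leave it.
- yellow_key_grip (a point): Yellow-handled key, standing blade-down in the rack; point at the handle's centre. Handle 40 (key x) x 16 (key y) x 50 (key z) mm: grasp across the 16 mm. Key z runs from blade to handle. Not the key for this lock; leave it.
- rivet_tin: Open copper tin of rivets, 72 mm across, 40 mm high, origin under its centre. Leave it.
- gut_barrel: Brass barrel wound with steel wire, 68 mm across, 70 mm high, origin under its centre. Leave it.
- crutch_rod: Flat brass forked rod lying on the bench, about 200 mm long, 6 mm high, origin near its middle. Leave it.
- hood_column: Dark walnut column lying at the back, 320 mm long along its y, 44 mm square ends, origin under its middle. Leave it.
- oil_bottle: Small amber oil bottle, 40 mm across, 75 mm high, origin under its centre. Leave it.
- screwdriver: Screwdriver lying on the bench. Leave it.
Things that resemble listed ones, but are neither listed nor needed, are in the scene too. What is shaped like the part that bears red_key_grip but purple or turquoise is not meant.

How it is judged:
By the outcome, as a careful person would: the job done as asked, in the order asked, and still so for the second after the job is handed in, with the robot touching nothing.
It also fails if it takes over 46 s, if anything falls off the work surface, if the arm or the gripper's body presses on something with over 40 N, if the wrist force passes 120 N, or if a joint passes its speed limit or range.

### The arm

A 6-joint arm with a two-finger parallel gripper is mounted at the origin on the work surface. World frame = base frame: x ahead of the robot, y to its left, z up, the work surface at z = 0. Lengths are in mm, angles in rad, forces in N, time in s.
With the tool pointing down it reaches from about 300 to 775 mm from the base axis. Payload 14.6 kg.
Tool frame: the origin (TCP) lies at the centre of the arm's flange, where the gripper is bolted on; the fingertips stand 199 mm ahead of it and the grasp point (between the pads) lies 180 mm ahead of it; z points along the fingers, y is the line along which they close (so a half turn about z gives the same grasp; the last joint's range is limited). The gripper opens to 94 mm and grips with 3 to 60 N. Pads are 16 mm wide; open, the fingers measure 119 mm over their backs; the gripper's body (75 mm by 177 mm) begins 78 mm behind the grasp point.
Start: joints at [1.173, 0.3, 1.521, -0, 1.321, -0.067], TCP at [178.637, 520.173, 404.646] pointing down, gripper open.
Joint ranges: [-3.03, 3.03], [-0.79, 2.21], [0.23, 2.52], [-1.04, 4.18], [0, 3.07], [-2.55, 2.55]. Speed limits (rad/s): [2.22, 2.22, 2.57, 3.14, 3.14, 3.14].

### API

Orientations are given as [roll, pitch, yaw] about the fixed x, y, z axes, in that order (R = Rz(yaw) Ry(pitch) Rx(roll)).
In Python, from cell import manip, optics, workorder gives the robot as it stands.
- The arm moves only by the tool step_arm, never from a script. Its argument "increments" is a list that holds one entry, the list of rows, each a list of 7 numbers: the turn, a rotation vector about the tool's x, y, z as a fraction of full scale, then the shift along the tool's x, y, z as a fraction of full scale, then the closure, from -1 (fully open) to 1 (shut). In form: [[[wx, wy, wz, tx, ty, tz, fingers], ...]]. A call has 1 to 5 rows; each row shifts and turns the commanded pose from where the row before left it, along the tool's axes as they then stand; what a row does not reach is not made up. Full scale, the value 1, is 40 mm for a shift and 45 degrees for a turn. A row lasts 1/10 s, in which the tool goes at most 50 mm and 8.59 degrees, less where a joint would pass 70% of its speed; a pose out of reach is approached as far as the arm can. A call with a number of a shift or a turn outside -1 to 1 is refused whole. A call with a gripper value outside its range is refused whole. The fingers move at their own pace and stop on an object; "newtons" is the grip in N (left out, the last holds). Time passes only in rows, so rows that do not move let the fingers close. It gives the time, the measured TCP pose, the force, the opening and the grip force at its end, in the units of the state.
- manip.read_state(): the state, without advancing time (a new reading comes with each control period).
- optics.camera(name): name is "scene" or "side" or "wrist"; returns a dict with "frame" (420x560x3 uint8, red, green, blue), "range_z" (420x560 float32, mm along the optical axis (not along the pixel's ray), 0 where there is no reading), "mtx" (3x3 intrinsics, pixels), "distortion" ([k1, k2, p1, p2, k3] as OpenCV has them; the pictures are not rectified), "cam_to_world" (4x4, takes a point from camera to world coordinates). Camera axes: x right, y down, z forward; pixel columns grow to the right and rows downward; lengths in mm; the calibration is good to about 2 mm. A picture is of the moment at which its call begins.
- workorder.sign_off(): hands the job in; it is judged then, once.
The state is a dict: "clock": time; "joints": joint angles; "qd": joint speeds; "effort": joint torques, N m; "eef_pos": TCP position; "eef_rot": TCP orientation; "wrist_force": force on the tool from outside, world axes, zero at the start; "moment": the same for the moment, N m; "finger_gap": finger opening in mm; "finger_force": force on a finger pad.
Only numpy, scipy, OpenCV 4.12 (cv2) and the standard library are available. Lean on these libraries where they do the work, as an engineer would, in place of code of your own. Each camera call takes 0.05 s, during which the arm holds its last target. There are 200 camera calls.

## Working session

There is one attempt and no reset: what is moved stays moved. The work goes in short steps, Python scripts to look and compute and a tool call to move; the robot and the scene stay as the last step left them, time stands still between calls to the robot, and variables do not carry over. Pictures are saved under pics/ and viewed, at most 10 in all, crops included, and the job is handed in when it is done.

Besides the shell and the picture viewer there is one more tool, called after ">>>" as name([rows], argument=value, ...), one row to a line, values as JSON. step_arm: Moves the arm, as the interface text tells. Its arguments: {"type":"object","properties":{"increments":{"type":"array","items":{"type":"array","items":{"type":"array","items":{"type":"number"}}}},"newtons":{"type":"number"}},"required":["increments"]}

```bash
mkdir -p pics
cat > h.py <<'E'
import numpy as np, cv2
from cell import manip, optics, workorder
from scipy.spatial.transform import Rotation as R
def grab(n,f):
    c=optics.camera(n); cv2.imwrite(f'pics/{f}.png',c['frame'][:,:,::-1]); np.savez(f'{f}.npz',**{k:np.array(v) for k,v in c.items()}); return c
def load(f): return dict(np.load(f'{f}.npz'))
def ray(c,u,v):
    p=cv2.undistortPoints(np.array([[[u,v]]],float),c['mtx'],np.array(c['distortion'],float))[0,0]
    return np.array([p[0],p[1],1.])
def pt(c,u,v,w=1):
    z=c['range_z'][v-w:v+w+1,u-w:u+w+1]; z=np.median(z[z>0]); p=ray(c,u,v)*z
    return (c['cam_to_world']@np.r_[p,1])[:3]
def cloud(c):
    h,w=c['range_z'].shape; v,u=np.mgrid[:h,:w]
    p=cv2.undistortPoints(np.stack([u,v],-1).reshape(-1,1,2).astype(float),c['mtx'],np.array(c['distortion'],float))[:,0]
    z=c['range_z'].reshape(-1,1); P=np.c_[p*z,z]
    M=c['cam_to_world']; return (P@M[:3,:3].T+M[:3,3]).reshape(h,w,3)
E
python3 - <<'E'
from h import *
a=grab('scene','s1');b=grab('side','d1')
cv2.imwrite('pics/both.png',cv2.resize(np.vstack([a['frame'],b['frame']])[:,:,::-1],None,fx=.71,fy=.71))
print(manip.read_state()); print(a['cam_to_world'],b['cam_to_world'])
E
```

```text
{'clock': 0.1, 'joints': array([ 1.17339175e+00,  3.00426382e-01,  1.52150177e+00, -2.12317661e-05,
        1.32071328e+00, -6.65837095e-02]), 'qd': array([-0.00100061, -0.00374907, -0.00157739, -0.00094255, -0.00066749,
        0.00143559]), 'effort': array([ 2.84395028e-03, -5.32641327e+01, -3.53284585e+01,  7.10261171e-02,
        2.35156284e-02, -6.42423970e-05]), 'eef_pos': array([178.63697955, 520.15581964, 404.14430471]), 'eef_rot': array([-3.14054484e+00, -4.92594627e-05,  2.81077703e+00]), 'wrist_force': array([-0.34422748, -0.66012529,  0.47827875]), 'moment': array([0.05466558, 0.00645776, 0.05329655]), 'finger_force': 0.0, 'finger_gap': 93.86289363336515}
[[ 4.56540313e-01  6.52847812e-01 -6.04450724e-01  1.29728938e+03]
 [ 8.89673989e-01 -3.40450766e-01  3.04258886e-01 -4.21092151e+02]
 [-7.15096367e-03 -6.76670534e-01 -7.36251216e-01  1.03442790e+03]
 [ 0.00000000e+00  0.00000000e+00  0.00000000e+00  1.00000000e+00]] [[ 7.82020025e-01 -3.86490706e-01  4.88947456e-01  5.25834217e+01]
 [-6.23222343e-01 -4.77101241e-01  6.19651770e-01 -6.56750005e+02]
 [-6.21221244e-03 -7.89303072e-01 -6.13972368e-01  7.20882298e+02]
 [ 0.00000000e+00  0.00000000e+00  0.00000000e+00  1.00000000e+00]]
```

View pics/s1.png

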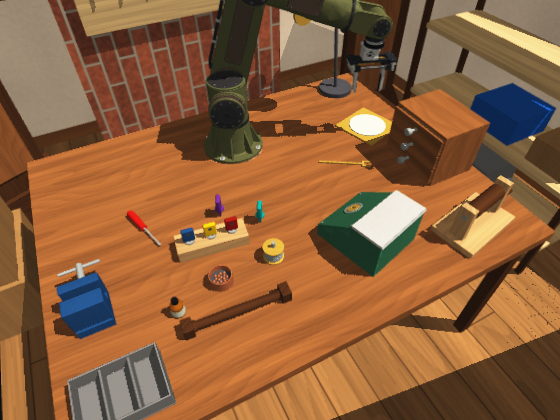

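View pics/d1.png

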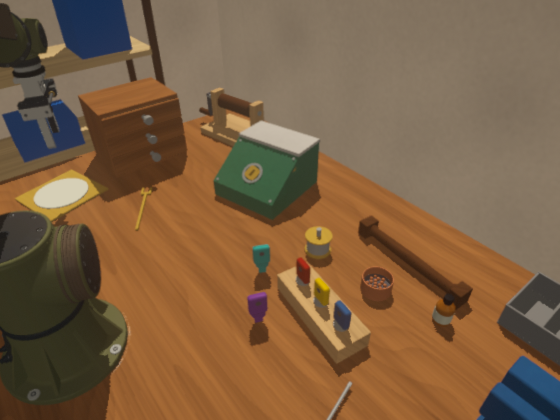

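The three rack keys in the scene view are blue (188,236), yellow (210,229) and red (231,223). A purple key (219,205) and a turquoise key (259,210) stand on the bench as look-alikes. The red one in the rack, at (303,270) in the side view, fits the description. I'll confirm it in a crop and measure.

Run:
```python
from h import *
a=load('s1');b=load('d1')
f=lambda i,s:cv2.resize(i,None,fx=s,fy=s,interpolation=cv2.INTER_CUBIC)
A=f(a['frame'][185:265,165:285],3.3); B=f(b['frame'][235:365,240:370],3)
C=f(a['frame'][185:275,315:430],3.3);D=f(b['frame'][120:220,205:330],3)
o=np.zeros((600,800,3),np.uint8)
for im,(y,x) in zip((A,C,B[:300],D),((0,0),(0,400),(300,0),(300,400))):
    im=im[:300,:400]; o[y:y+im.shape[0],x:x+im.shape[1]]=im
cv2.imwrite('pics/crop.png',o[:,:,::-1])
for n,c in(('s',a),('d',b)):
    P=cloud(c); h=cv2.cvtColor(c['frame'],cv2.COLOR_RGB2HSV).astype(int); H,S,V=h[...,0],h[...,1],h[...,2]
    for k,m in (('red',((H<4)|(H>174))),('yel',(H>22)&(H<32)),('blu',(H>105)&(H<120))):
        box=np.zeros(H.shape,bool)
        if n=='s': box[212:246,178:242]=1
        else: box[255:332,292:355]=1
        q=P[m&(S>150)&(V>60)&box]; q=q[(q[:,2]>45)&(q[:,2]<140)]
        print(n,k,len(q),np.median(q,0).round(1) if len(q) else '',np.percentile(q,[5,95],0).round(1).tolist() if len(q) else '')
    # green slope plane
    g=(H>55)&(H<90)&(S>90)&(P[...,2]>55)&(P[...,2]<145)
    q=P[g]; print(len(q))
    # ransac for plane w/ tilt 35
    best=None;r=np.random.default_rng(0)
    for _ in range(500):
        t=q[r.choice(len(q),3,False)];nn=np.cross(t[1]-t[0],t[2]-t[0])
        if np.linalg.norm(nn)<100: continue
        nn/=np.linalg.norm(nn); nn*=np.sign(nn[2]) or 1
        if abs(nn[2]-np.cos(np.radians(35)))>.06: continue
        i=abs((q-t[0])@nn)<2
        if best is None or i.sum()>best.sum(): best=i
    w=q[best]; m=w.mean(0); nn=np.linalg.svd(w-m,full_matrices=False)[2][2]; nn*=np.sign(nn[2])
    print('slope',best.sum(),m,nn,np.degrees(np.arccos(nn[2])),np.arctan2(-nn[1],-nn[0]))
    # white lid
    l=(S<60)&(V>130)&(abs(P[...,2]-151)<12)&(P[...,0]>300)
    q=P[l].astype(np.float32);print('lid',len(q),np.median(q[:,2]),cv2.minAreaRect(q[:,:2]))
    rk=(abs(P[...,2]-45)<4)&(abs(P[...,0]-450)<400)&(H>10)&(H<25)&(S<170)&(V>120)
    q=P[rk]
    print('rack',len(q), cv2.minAreaRect(q[:,:2].astype(np.float32)) if len(q) else '')
```

```text
s red 127 [ 479.6 -194.2   84.9] [[472.4, -210.7, 59.9], [483.3, -178.2, 102.5]]
s yel 44 [ 465.7 -261.9   98.9] [[459.0, -278.2, 95.2], [472.0, -246.3, 103.4]]
s blu 120 [ 460.4 -331.4   86.8] [[452.4, -347.4, 60.5], [464.3, -315.7, 100.8]]
2200
slope 815 [622.44374126 180.34318074  97.10443675] [-0.55420762 -0.15495067  0.81782896] 35.131948875838525 0.2726280674280468Traceback (most recent call last):
  File "<stdin>", line 34, in <module>
cv2.error: OpenCV(4.12.0) /io/opencv/modules/imgproc/src/convhull.cpp:143: error: (-215:Assertion failed) total >= 0 && (depth == CV_32F || depth == CV_32S) in function 'convexHull'
```

View pics/crop.png

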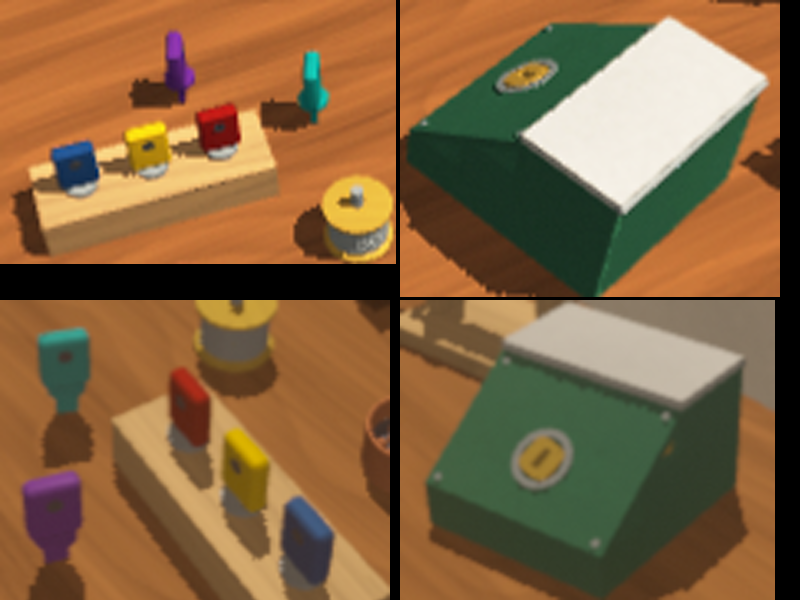

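The crop confirms it: red stands in the rack's end pocket nearest the case, and turquoise and purple stand on the bench. The brass plug is at about (252,172) in the side view, with its slot roughly straight up the slope.

Run:
```python
from h import *
a=load('s1');b=load('d1')
P=cloud(b);h=cv2.cvtColor(b['frame'],cv2.COLOR_RGB2HSV).astype(int);H,S,V=h[...,0],h[...,1],h[...,2]
Q=P[263:290,296:312].reshape(-1,3)
m=((H<5)|(H>172))&(S>130); bx=np.zeros(H.shape,bool);bx[255:290,292:314]=1
q=P[m&bx];print('red d',len(q),np.median(q,0),np.percentile(q,[5,95],0).round(1).tolist())
for n,c,k in(('s',a,dict(turq=(260,205),purp=(218,202),red=(231,223),lock=(353,208),lidL=(357,220),lidR=(392,194))),('d',b,dict(turq=(262,254),purp=(258,302),red=(304,271),lock=(252,173)))):
    for x,(u,v) in k.items(): print(n,x,pt(c,u,v).round(1))
for n,c in(('s',a),('d',b)):
    P=cloud(c); h=cv2.cvtColor(c['frame'],cv2.COLOR_RGB2HSV).astype(int); H,S,V=h[...,0],h[...,1],h[...,2]
    g=(H>50)&(H<95)&(S>70)&(P[...,2]>50)&(P[...,2]<150)&(P[...,0]>400)
    nn=np.array([-.5736*np.cos(.272),-.5736*np.sin(.272),.8192]);d=P@nn
    # axes along slope width
    w=np.array([-np.sin(.272),np.cos(.272),0]);up=np.cross(w,nn)*1
    d0=np.median(d[g]) if 0 else None
    hist,e=np.histogram(d[g],bins=np.arange(-600,0,2)); print(n,e[hist.argmax()],hist.max())
    k=g&(abs(d-e[hist.argmax()]-1)<4); q=P[k]
    print(len(q),'w',np.percentile(q@w,[.5,99.5]),'up',np.percentile(q@up,[.5,99.5]), 'd',np.median(q@nn),'up',up)
```

```text
red d 42 [ 469.74035581 -194.58070292  101.55290773] [[465.9, -207.8, 99.8], [474.5, -181.4, 103.3]]
s turq [448.5 -77.6  83.2]
s purp [ 366.1 -195.7   78.6]
s red [ 480.3 -194.1   86.1]
s lock [607.3 184.8  89.2]
s lidL [686.3 139.7 132.3]
s lidR [658.7 289.2 151. ]
d turq [440.  -86.2  65.5]
d purp [ 346.9 -199.8   71.5]
d red [ 462.4 -207.8   92.7]
d lock [603.6 184.5  88.5]
s -294 508
986 w [-95.01920266 123.13125757] up [507.44393189 652.12513233] d -292.2155625945395 up [0.78908253 0.220085   0.5736    ]
d -292 1143
2647 w [-92.04096923 122.598333  ] up [503.22028924 656.83021799] d -290.53260500598276 up [0.78908253 0.220085   0.5736    ]
```

```bash
cat >> h.py <<'E'
def pose():
    s=manip.read_state(); return np.array(s['eef_pos']),R.from_euler('xyz',s['eef_rot'])
def plan(pt_,Rt,n=None,grip=-1,step=38):
    p,r=pose(); rv=(r.inv()*Rt).as_rotvec(); d=pt_-p
    k=max(1,int(np.ceil(max(np.linalg.norm(d)/step,np.degrees(np.linalg.norm(rv))/8.4)))); k=n or k
    print('n',k,'dist',np.linalg.norm(d).round(1),'rot',np.degrees(rv).round(2))
    for i in range(k):
        ri=r*R.from_rotvec(rv*i/k)   # tool axes before this row's turn
        t=ri.inv().apply(d/k)/40
        print([*(rv/k/(np.pi/4)).round(3).tolist(),*t.round(3).tolist(),grip])
YAW=.272
def lockaxes(yaw=YAW,a=0):
    nn=np.array([-np.sin(np.radians(35))*np.cos(yaw),-np.sin(np.radians(35))*np.sin(yaw),np.cos(np.radians(35))])
    w=np.array([-np.sin(yaw),np.cos(yaw),0]);up=np.cross(w,nn)
    return nn,w,up,R.from_matrix(np.c_[-up,w,-nn])*R.from_rotvec([0,0,a])
E
python3 - <<'E'
from h import *
a=load('s1')
for u,v in((425,95),(395,110),(425,150),(460,100)): print(pt(a,u,v).round())
c=grab('wrist','w0'); p,r=pose()
M=c['cam_to_world']; print('cam in tool',r.inv().apply(M[:3,3]-p).round(1)); print((r.inv().as_matrix()@M[:3,:3]).round(3)); print(c['mtx'])
nn,w,up,Rt=lockaxes()
K=np.array([605,184.6,89]); print(K+nn*370)
plan(K+nn*370,Rt)
E
```

```text
[329. 689. 218.]
[326. 553. 190.]
[521. 549. 136.]
[ -38. 1410. -205.]
cam in tool [76.7  0.1 20.4]
[[-0.    -0.964 -0.265]
 [ 1.     0.    -0.   ]
 [ 0.    -0.265  0.964]]
[[333.94071572   0.         274.99533857]
 [  0.         333.94071572 204.8434393 ]
 [  0.           0.           1.        ]]
[400.57900004 127.58442348 392.08625639]
n 12 dist 451.1 rot [-10.59 -33.94 -33.43]
[-0.02, -0.063, -0.062, -0.703, -0.623, 0.026, -1]
[-0.02, -0.063, -0.062, -0.67, -0.657, 0.05, -1]
[-0.02, -0.063, -0.062, -0.634, -0.69, 0.072, -1]
[-0.02, -0.063, -0.062, -0.596, -0.721, 0.091, -1]
[-0.02, -0.063, -0.062, -0.555, -0.751, 0.108, -1]
[-0.02, -0.063, -0.062, -0.512, -0.778, 0.123, -1]
[-0.02, -0.063, -0.062, -0.467, -0.804, 0.135, -1]
[-0.02, -0.063, -0.062, -0.421, -0.828, 0.144, -1]
[-0.02, -0.063, -0.062, -0.373, -0.85, 0.151, -1]
[-0.02, -0.063, -0.062, -0.323, -0.869, 0.155, -1]
[-0.02, -0.063, -0.062, -0.273, -0.886, 0.156, -1]
[-0.02, -0.063, -0.062, -0.222, -0.9, 0.154, -1]
```

>>> step_arm([
  [[-0.02, -0.063, -0.062, -0.7, -0.62, 0.03, -1], [-0.02, -0.063, -0.062, -0.67, -0.66, 0.05, -1], [-0.02, -0.063, -0.062, -0.63, -0.69, 0.07, -1], [-0.02, -0.063, -0.062, -0.6, -0.72, 0.09, -1], [-0.02, -0.063, -0.062, -0.555, -0.75, 0.11, -1]],
])

```text
clock: 0.65
eef_pos: [271.5, 355.4, 399.1]
eef_rot: [3.094, 0.257, 3.052]
wrist_force: [0.7, 1.2, 0.6]
finger_gap: 94.0
finger_force: 0.0
```

>>> step_arm([
  [[-0.02, -0.063, -0.062, -0.51, -0.78, 0.12, -1], [-0.02, -0.063, -0.062, -0.47, -0.8, 0.135, -1], [-0.02, -0.063, -0.062, -0.42, -0.83, 0.145, -1], [-0.02, -0.063, -0.062, -0.37, -0.85, 0.15, -1], [-0.02, -0.063, -0.062, -0.32, -0.87, 0.155, -1]],
])

```text
clock: 1.15
eef_pos: [363.8, 191.8, 394.0]
eef_rot: [3.11, 0.516, -2.98]
wrist_force: [0.4, 0.6, -0.4]
finger_gap: 93.7
finger_force: 0.0
```

>>> step_arm([
  [[-0.02, -0.063, -0.062, -0.27, -0.885, 0.155, -1], [-0.02, -0.063, -0.062, -0.22, -0.9, 0.155, -1], [0, 0, 0, 0, 0, 0, -1]],
])

```text
clock: 1.45
eef_pos: [400.9, 126.3, 391.5]
eef_rot: [3.14, 0.613, -2.871]
wrist_force: [-0.2, 0.2, 0.2]
finger_gap: 94.5
finger_force: 0.0
```

Run:
```python
from h import *
c=grab('wrist','w1'); s=manip.read_state(); print(s['eef_pos'],s['joints'].round(3),s['clock'])
nn,w,up,Rt=lockaxes()
plan(np.array([605,184.6,89])+nn*370,Rt)
f=c['frame']; cv2.imwrite('pics/w1b.png',cv2.resize(f,None,fx=1.4,fy=1.4)[:,:,::-1])
```

```text
[400.20278165 127.65282653 391.47655189] [ 0.216 -0.065  1.993  0.06   0.605 -1.661] 1.5
n 1 dist 0.7 rot [ 0.09  0.02 -0.29]
[0.002, 0.0, -0.006, -0.016, -0.004, -0.008, -1]
```

View pics/w1b.png

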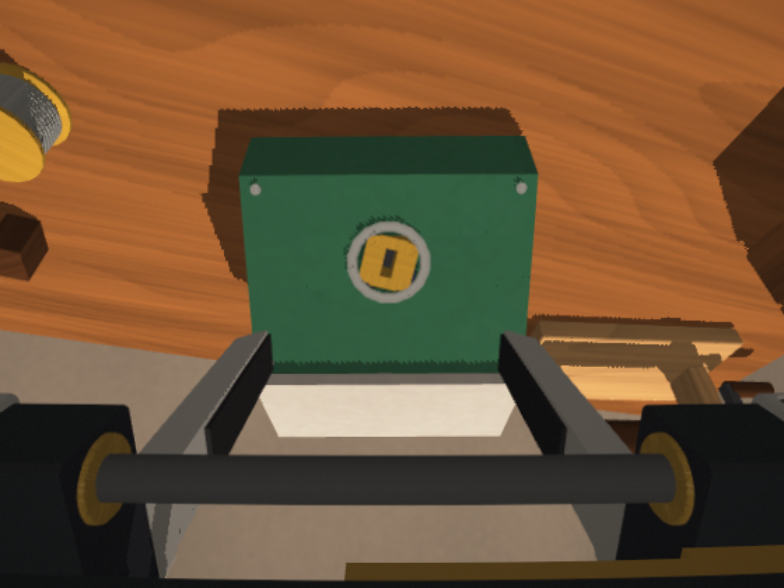

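The wrist view shows the plug at about (389,262), which is (278,187) in raw pixels, with its slot tilted slightly clockwise. I'll get the slot centre, the slope plane and the slot angle in code.

```bash
cat > lk.py <<'E'
from h import *
def lock(c,roi=(155,220,245,312),show=None):
    P=cloud(c); h=cv2.cvtColor(c['frame'],cv2.COLOR_RGB2HSV).astype(int);H,S,V=h[...,0],h[...,1],h[...,2]
    nn=lockaxes()[0]; g=(H>50)&(H<95)&(S>70)&(c['range_z']>0)
    q=P[g]; d=q@nn; e=np.histogram(d,bins=np.arange(-600,0,2)); d0=e[1][e[0].argmax()]+1
    q=q[abs(d-d0)<4]; m=q.mean(0); n=np.linalg.svd(q-m,full_matrices=False)[2][2]; n*=np.sign(n[2])
    q=q[abs((q-m)@n)<2]; m=q.mean(0); n=np.linalg.svd(q-m,full_matrices=False)[2][2]; n*=np.sign(n[2])
    yaw=np.arctan2(-n[1],-n[0]); print('plane n',n.round(4),'tilt',np.degrees(np.arccos(n[2])).round(2),'yaw',yaw.round(4))
    # brass mask -> filled contour; slot = dark inside
    y0,y1,x0,x1=roi; br=np.zeros(H.shape,np.uint8); br[y0:y1,x0:x1]=((S>120)&(V>120)&(H>12)&(H<35))[y0:y1,x0:x1]
    cs=max(cv2.findContours(br,cv2.RETR_EXTERNAL,cv2.CHAIN_APPROX_NONE)[0],key=cv2.contourArea)
    fill=cv2.drawContours(np.zeros_like(br),[cs],-1,1,-1); sl=(fill>0)&(br==0)
    nl,lb,st,_=cv2.connectedComponentsWithStats(sl.astype(np.uint8)); sl=lb==1+st[1:,4].argmax()
    M=c['cam_to_world']; ps={}
    nn,w,up,_=lockaxes(yaw)
    for nme,mk in(('slot',sl),('face',fill>0)):
        v,u=np.nonzero(mk); r=cv2.undistortPoints(np.c_[u,v].reshape(-1,1,2).astype(float),c['mtx'],np.array(c['distortion'],float))[:,0]
        r=np.c_[r,np.ones(len(r))]@M[:3,:3].T; o=M[:3,3]
        t=((m+3*n-o)@n)/(r@n); X=o+r*t[:,None]; k=X.mean(0); ab=np.c_[(X-k)@w,(X-k)@up].astype(np.float32)
        E,Vv=np.linalg.eigh(np.cov(ab.T)); ax=Vv[:,1]*np.sign(Vv[1,1])
        rc=cv2.minAreaRect(ab); ctr=k+rc[0][0]*w+rc[0][1]*up
        print(nme,len(u),(u.mean().round(1),v.mean().round(1)),'mean',k.round(1),'rectc',ctr.round(1),rc[1],rc[2],'cw angle from up',np.arctan2(-ax[0],ax[1]).round(3))
    print('depth face dist', np.median(P[fill>0]@n)-m@n)
    return
E
python3 - <<'E'
from lk import *
lock(load('w1'))
E
```

```text
plane n [-0.5516 -0.1571  0.8192] tilt 35.0 yaw 0.2774
slot 152 (np.float64(277.2), np.float64(187.4)) mean [604.2 185.6  89.6] rectc [604.4 185.6  89.7] (8.271472930908203, 21.14980125427246) 13.781378746032715 cw angle from up 0.227
face 1309 (np.float64(277.2), np.float64(187.2)) mean [604.1 185.6  89.5] rectc [604.3 185.7  89.7] (40.416595458984375, 40.1692008972168) 13.27780532836914 cw angle from up -1.408
depth face dist 2.740925987397702
```

Run:
```python
from h import *
plan(np.array([472,-194.5,390.]),R.from_euler('xyz',[np.pi,0,np.pi/2-.135]))
```

```text
n 14 dist 330.1 rot [ 34.55  22.48 109.  ]
[0.055, 0.036, 0.173, 0.024, -0.589, -0.017, -1]
[0.055, 0.036, 0.173, -0.056, -0.587, 0.008, -1]
[0.055, 0.036, 0.173, -0.135, -0.573, 0.031, -1]
[0.055, 0.036, 0.173, -0.213, -0.547, 0.05, -1]
[0.055, 0.036, 0.173, -0.286, -0.511, 0.066, -1]
[0.055, 0.036, 0.173, -0.355, -0.464, 0.078, -1]
[0.055, 0.036, 0.173, -0.416, -0.408, 0.086, -1]
[0.055, 0.036, 0.173, -0.47, -0.344, 0.09, -1]
[0.055, 0.036, 0.173, -0.515, -0.273, 0.089, -1]
[0.055, 0.036, 0.173, -0.549, -0.197, 0.084, -1]
[0.055, 0.036, 0.173, -0.573, -0.117, 0.075, -1]
[0.055, 0.036, 0.173, -0.585, -0.035, 0.062, -1]
[0.055, 0.036, 0.173, -0.586, 0.047, 0.046, -1]
[0.055, 0.036, 0.173, -0.575, 0.127, 0.026, -1]
```

>>> step_arm([
  [[0.055, 0.036, 0.173, 0.02, -0.59, -0.02, -1], [0.055, 0.036, 0.173, -0.06, -0.59, 0.01, -1], [0.055, 0.036, 0.173, -0.135, -0.57, 0.03, -1], [0.055, 0.036, 0.173, -0.21, -0.55, 0.05, -1], [0.055, 0.036, 0.173, -0.29, -0.51, 0.07, -1]],
])

```text
clock: 2.0
eef_pos: [426.0, 14.2, 391.3]
eef_rot: [2.975, 0.399, 2.643]
wrist_force: [-0.1, 1.1, 0.7]
finger_gap: 94.2
finger_force: 0.0
```

>>> step_arm([
  [[0.055, 0.036, 0.173, -0.355, -0.465, 0.08, -1], [0.055, 0.036, 0.173, -0.415, -0.41, 0.085, -1], [0.055, 0.036, 0.173, -0.47, -0.345, 0.09, -1], [0.055, 0.036, 0.173, -0.515, -0.27, 0.09, -1], [0.055, 0.036, 0.173, -0.55, -0.2, 0.085, -1]],
])

```text
clock: 2.5
eef_pos: [452.4, -100.9, 390.6]
eef_rot: [3.01, 0.15, 1.968]
wrist_force: [-0.3, 1.1, -0.3]
finger_gap: 93.8
finger_force: 0.0
```

>>> step_arm([
  [[0.055, 0.036, 0.173, -0.57, -0.12, 0.075, -1], [0.055, 0.036, 0.173, -0.585, -0.035, 0.06, -1], [0.055, 0.036, 0.173, -0.585, 0.05, 0.045, -1], [0.055, 0.036, 0.173, -0.575, 0.125, 0.025, -1], [0, 0, 0, 0, 0, 0, -1]],
])

```text
clock: 3.0
eef_pos: [473.5, -193.7, 389.8]
eef_rot: [-3.136, -0.0, 1.433]
wrist_force: [0.4, 0.1, -0.6]
finger_gap: 93.8
finger_force: 0.0
```

Run:
```python
from h import *
c=grab('wrist','w2'); s=manip.read_state(); print(s['eef_pos'],s['eef_rot'],s['joints'].round(3),s['clock'])
cv2.imwrite('pics/w2b.png',cv2.resize(c['frame'],None,fx=1.4,fy=1.4)[:,:,::-1])
P=cloud(c);h=cv2.cvtColor(c['frame'],cv2.COLOR_RGB2HSV).astype(int);H,S,V=h[...,0],h[...,1],h[...,2]
for k,m in (('red',((H<4)|(H>174))),('yel',(H>22)&(H<32)),('blu',(H>105)&(H<120))):
    k2=m&(S>140)&(V>50)&(abs(P[...,2]-101)<4)&(P[...,1]<-150)
    q=P[k2].astype(np.float32)
    if len(q)>5: print(k,len(q),np.median(q[:,2]),cv2.minAreaRect(q[:,:2]))
```

```text
[ 473.2526414  -192.63711997  389.80582915] [-3.13766804e+00  2.25154965e-04  1.43866254e+00] [-0.458  0.227  1.649 -0.002  1.27  -0.325] 3.05Traceback (most recent call last):
  File "<stdin>", line 8, in <module>
cv2.error: OpenCV(4.12.0) /io/opencv/modules/imgproc/src/convhull.cpp:143: error: (-215:Assertion failed) total >= 0 && (depth == CV_32F || depth == CV_32S) in function 'convexHull'
```

View pics/w2b.png

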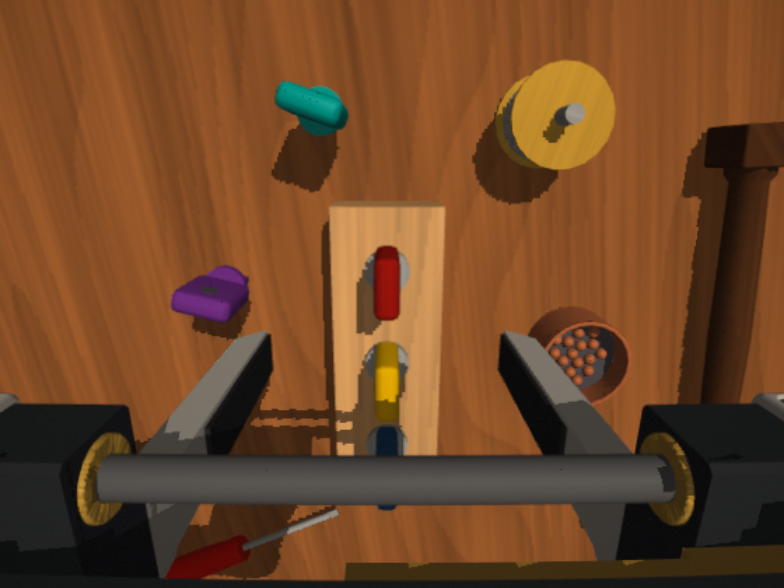

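Red is at (387,283) enlarged, nearly centred between the fingers; yellow and blue sit behind it in the rack.

Run:
```python
from h import *
c=load('w2');P=cloud(c);h=cv2.cvtColor(c['frame'],cv2.COLOR_RGB2HSV).astype(int);H,S,V=h[...,0],h[...,1],h[...,2]
bx=np.zeros(H.shape,bool);bx[165:235,255:300]=1
m=(((H<6)|(H>172))&(S>150)&bx)
print(m.sum(),np.percentile(P[m][:,2],[5,50,95]))
T=None
for lo in (97,): 
    q=P[m&(P[...,2]>lo)].astype(np.float32);print(len(q),cv2.minAreaRect(q[:,:2]),np.median(q[:,2]))
q=P[m];x=q[:,0];y=q[:,1];A=np.polyfit(y,x,1);print('dx/dy',A[0], 'yaw',-A[0])
bx[235:305]=1
k=((H>20)&(H<33)&(S>150)&bx&(P[...,2]>95)&(P[...,2]<110));q=P[k].astype(np.float32);print(len(q),cv2.minAreaRect(q[:,:2]))
# rack top edges
for v in (155,165,240,250):
    row=[u for u in range(215,340) if abs(P[v,u,2]-45)<6]; print(v,P[v,row[0]].round(1),P[v,row[-1]].round(1))
```

```text
889 [ 77.10458188  99.73480465 101.43542248]Traceback (most recent call last):
  File "<stdin>", line 8, in <module>
cv2.error: OpenCV(4.12.0) /io/opencv/modules/imgproc/src/convhull.cpp:143: error: (-215:Assertion failed) total >= 0 && (depth == CV_32F || depth == CV_32S) in function 'convexHull'
```

Run:
```python
from h import *
c=load('w2');P=cloud(c);h=cv2.cvtColor(c['frame'],cv2.COLOR_RGB2HSV).astype(int);H,S,V=h[...,0],h[...,1],h[...,2]
bx=np.zeros(H.shape,bool);bx[165:235,255:300]=1
f=lambda q:(len(q),q.mean(0).round(1),cv2.minAreaRect(np.ascontiguousarray(q[:,:2].astype(np.float32))))
m=(((H<6)|(H>172))&(S>150)&bx)
print(f(P[m&(P[...,2]>97)]))
bx[235:305]=1
print(f(P[((H>20)&(H<33)&(S>150)&bx&(P[...,2]>97)&(P[...,2]<110))]))
for v in (155,165,240,250):
    row=[u for u in range(215,340) if abs(P[v,u,2]-45)<6]; print(v,P[v,row[0]].round(1),P[v,row[-1]].round(1))
```

```text
(739, array([ 473.1, -191.1,  101.7]), ((476.705322265625, -164.24392700195312), (95.13267517089844, 14.591684341430664), 82.31542205810547))
(579, array([ 463.9, -260.6,   99.8]), ((463.7471923828125, -261.5439453125), (38.47617721557617, 14.297967910766602), 81.65682220458984))
155 [ 439.8 -150.7   45. ] [ 516.7 -161.3   44.6]
165 [ 438.2 -160.3   44.8] [ 515.6 -171.    44.7]
240 [ 427.9 -238.4   43.8] [ 505.3 -248.3   45.5]
250 [ 426.2 -249.2   44.5] [ 503.3 -260.6   42.5]
```

>>> step_arm([
  [[0, 0, -0.01, 0, 0, 0.75, -1], [0, 0, 0, 0, 0, 0.75, -1], [0, 0, 0, 0, 0, 0.75, -1], [0, 0, 0, 0, 0, 0.75, -1], [0, 0, 0, 0, 0, 0.32, -1]],
])

```text
clock: 3.55
eef_pos: [472.2, -191.1, 255.4]
eef_rot: [-3.136, -0.001, 1.45]
wrist_force: [1.1, -0.9, 0.3]
finger_gap: 93.6
finger_force: 0.0
```

>>> step_arm([
  [[0, 0, 0, 0, 0, 0, 1], [0, 0, 0, 0, 0, 0, 1], [0, 0, 0, 0, 0, 0, 1], [0, 0, 0, 0, 0, 0, 1], [0, 0, 0, 0, 0, 0, 1]],
], newtons=45)

```text
clock: 4.05
eef_pos: [472.6, -192.9, 258.2]
eef_rot: [-3.14, -0.0, 1.447]
wrist_force: [-0.1, 0.0, -0.8]
finger_gap: 57.8
finger_force: 0.0
```

>>> step_arm([
  [[0, 0, 0, 0, 0, 0, 1], [0, 0, 0, 0, 0, 0, 1], [0, 0, 0, 0, 0, 0, 1]],
])

```text
clock: 4.35
eef_pos: [472.5, -192.9, 257.5]
eef_rot: [-3.139, -0.001, 1.447]
wrist_force: [-0.3, 0.3, -0.2]
finger_gap: 33.4
finger_force: 0.0
```

>>> step_arm([
  [[0, 0, 0.02, 0, 0, 0, 1], [0, 0, 0, 0, 0, 0, 1], [0, 0, 0, 0, 0, 0, 1], [0, 0, 0, 0, 0, 0, 1], [0, 0, 0, 0, 0, 0, 1]],
])

```text
clock: 4.85
eef_pos: [472.6, -192.9, 257.5]
eef_rot: [-3.139, -0.0, 1.432]
wrist_force: [0.4, -0.9, -0.0]
finger_gap: 15.7
finger_force: 45.0
```

```bash
python3 -c "
from h import *
s=manip.read_state();print({k:np.round(v,3) for k,v in s.items()})"
```

```text
{'clock': np.float64(4.85), 'joints': array([-0.459,  0.391,  1.775, -0.   ,  0.979, -0.32 ]), 'qd': array([ 0.001, -0.001,  0.   , -0.001,  0.001,  0.001]), 'effort': array([ 4.8000e-02, -5.1972e+01, -2.8792e+01,  6.3000e-02,  1.5400e-01,
       -4.0000e-03]), 'eef_pos': array([ 472.565, -192.892,  257.496]), 'eef_rot': array([-3.139, -0.   ,  1.432]), 'wrist_force': array([ 0.392, -0.93 , -0.022]), 'moment': array([-0.119,  0.008, -0.029]), 'finger_force': np.float64(45.0), 'finger_gap': np.float64(15.738)}
```

>>> step_arm([
  [[0, 0, 0, 0, 0, -0.4, 1], [0, 0, 0, 0, 0, -0.75, 1], [0, 0, 0, 0, 0, -0.9, 1], [0, 0, 0, 0, 0, -0.95, 1], [0, 0, 0, 0, 0, 0, 1]],
])

```text
clock: 5.35
eef_pos: [473.1, -193.1, 382.1]
eef_rot: [3.137, 0.002, 1.432]
wrist_force: [0.5, 0.9, -1.5]
finger_gap: 15.8
finger_force: 45.0
```

Run:
```python
from h import *
c=grab('wrist','w3'); p,r=pose();print(p)
cv2.imwrite('pics/w3b.png',cv2.resize(c['frame'][140:300,170:390],None,fx=3.5,fy=3.5,interpolation=cv2.INTER_CUBIC)[:,:,::-1])
M=c['cam_to_world']
# project expected key points (tool frame)
Ti=np.linalg.inv(M)
for n,t in dict(handle_near=(0,0,156.5),tip=(0,0,240.5),coll=(0,0,212.5),tipL=(9,0,240.5),tipR=(-9,0,240.5)).items():
    X=p+r.apply(t); x=Ti[:3,:3]@X+Ti[:3,3]; uv=cv2.projectPoints(x[None],np.zeros(3),np.zeros(3),c['mtx'],np.array(c['distortion'],float))[0][0,0]; print(n,uv.round(1),((uv-[170,140])*3.5).round())
np.set_printoptions(suppress=True)
nn,w,up,Rt=lockaxes(.2774,.232-0)
K=np.array([604.3,185.6,89.6]); print('target pre',K+nn*(240.5+30))
plan(K+nn*(240.5+30),Rt,grip=1)
```

```text
[ 472.8710731  -192.97908638  379.27308779]
handle_near [272.3 285.3] [358. 508.]
tip [272.8 225.9] [360. 301.]
coll [272.7 240.6] [359. 352.]
tipL [272.8 213.7] [360. 258.]
tipR [272.8 237.9] [360. 343.]
target pre [455.07894046 143.11058138 311.18062798]
n 13 dist 343.4 rot [-35.62 -17.62 -97.06]
[-0.061, -0.03, -0.166, 0.635, -0.124, 0.13, 1]
[-0.061, -0.03, -0.166, 0.649, -0.046, 0.111, 1]
[-0.061, -0.03, -0.166, 0.653, 0.034, 0.095, 1]
[-0.061, -0.03, -0.166, 0.645, 0.115, 0.084, 1]
[-0.061, -0.03, -0.166, 0.627, 0.194, 0.076, 1]
[-0.061, -0.03, -0.166, 0.598, 0.27, 0.073, 1]
[-0.061, -0.03, -0.166, 0.56, 0.342, 0.074, 1]
[-0.061, -0.03, -0.166, 0.513, 0.409, 0.079, 1]
[-0.061, -0.03, -0.166, 0.457, 0.468, 0.088, 1]
[-0.061, -0.03, -0.166, 0.395, 0.519, 0.102, 1]
[-0.061, -0.03, -0.166, 0.327, 0.561, 0.119, 1]
[-0.061, -0.03, -0.166, 0.255, 0.593, 0.14, 1]
[-0.061, -0.03, -0.166, 0.18, 0.614, 0.164, 1]
```

View pics/w3b.png

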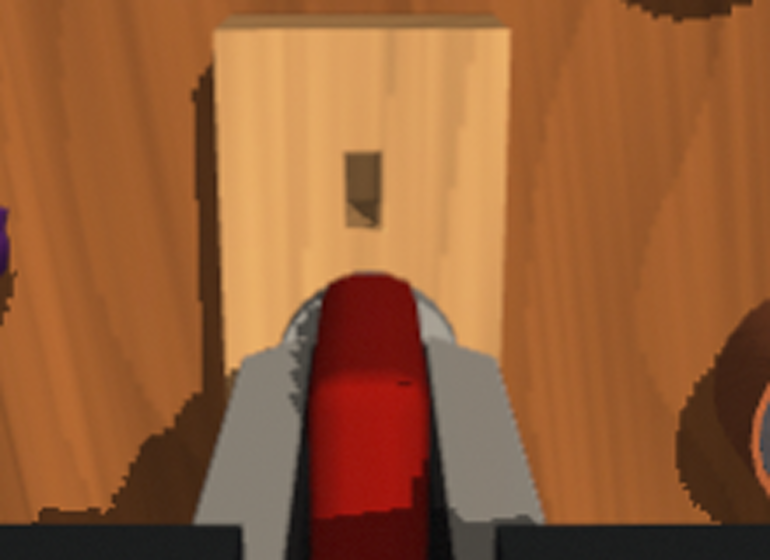

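The handle is held squarely, centred at about (369,450) in the crop, and the empty pocket is at (363,188). The image sits about 3 px to the right of the projected tool axis, which is a small camera bias. I'll go to a 60 mm standoff and correct there.

Run:
```python
from h import *
np.set_printoptions(suppress=True)
nn,w,up,Rt=lockaxes(.2774,.232)
K=np.array([604.3,185.6,89.6]); plan(K+nn*(240.5+60),Rt,grip=1)
```

```text
n 13 dist 336.0 rot [-35.62 -17.62 -97.06]
[-0.061, -0.03, -0.166, 0.622, -0.154, 0.083, 1]
[-0.061, -0.03, -0.166, 0.639, -0.075, 0.063, 1]
[-0.061, -0.03, -0.166, 0.644, 0.006, 0.046, 1]
[-0.061, -0.03, -0.166, 0.639, 0.088, 0.033, 1]
[-0.061, -0.03, -0.166, 0.623, 0.169, 0.024, 1]
[-0.061, -0.03, -0.166, 0.597, 0.248, 0.02, 1]
[-0.061, -0.03, -0.166, 0.56, 0.322, 0.02, 1]
[-0.061, -0.03, -0.166, 0.514, 0.391, 0.024, 1]
[-0.061, -0.03, -0.166, 0.459, 0.453, 0.033, 1]
[-0.061, -0.03, -0.166, 0.398, 0.507, 0.045, 1]
[-0.061, -0.03, -0.166, 0.33, 0.552, 0.062, 1]
[-0.061, -0.03, -0.166, 0.257, 0.587, 0.083, 1]
[-0.061, -0.03, -0.166, 0.181, 0.611, 0.106, 1]
```

>>> step_arm([
  [[-0.061, -0.03, -0.166, 0.62, -0.155, 0.08, 1], [-0.061, -0.03, -0.166, 0.64, -0.075, 0.06, 1], [-0.061, -0.03, -0.166, 0.645, 0.005, 0.045, 1], [-0.061, -0.03, -0.166, 0.64, 0.09, 0.035, 1], [-0.061, -0.03, -0.166, 0.62, 0.17, 0.025, 1]],
])

```text
clock: 5.9
eef_pos: [459.2, -64.5, 359.4]
eef_rot: [2.957, 0.183, 2.076]
wrist_force: [1.3, -0.1, -1.1]
finger_gap: 16.0
finger_force: 45.0
```

>>> step_arm([
  [[-0.061, -0.03, -0.166, 0.6, 0.25, 0.02, 1], [-0.061, -0.03, -0.166, 0.56, 0.32, 0.02, 1], [-0.061, -0.03, -0.166, 0.515, 0.39, 0.025, 1], [-0.061, -0.03, -0.166, 0.46, 0.455, 0.035, 1], [-0.061, -0.03, -0.166, 0.4, 0.505, 0.045, 1]],
])

```text
clock: 6.4
eef_pos: [445.6, 63.1, 342.9]
eef_rot: [2.914, 0.441, 2.719]
wrist_force: [0.7, 0.1, -1.4]
finger_gap: 15.9
finger_force: 45.0
```

>>> step_arm([
  [[-0.061, -0.03, -0.166, 0.33, 0.55, 0.06, 1], [-0.061, -0.03, -0.166, 0.255, 0.585, 0.085, 1], [-0.061, -0.03, -0.166, 0.18, 0.61, 0.105, 1], [0, 0, 0, 0, 0, 0, 1], [0, 0, 0, 0, 0, 0, 1]],
])

```text
clock: 6.9
eef_pos: [437.8, 138.4, 333.6]
eef_rot: [2.979, 0.586, 3.137]
wrist_force: [-0.2, -0.4, -1.5]
finger_gap: 15.9
finger_force: 45.0
```

Run:
```python
from h import *
np.set_printoptions(suppress=True)
nn,w,up,Rt=lockaxes(.2774,.232)
K=np.array([604.3,185.6,89.6]); plan(K+nn*(240.5+60),Rt,grip=1)
c=grab('wrist','w4'); p,r=pose();print(p,manip.read_state()['joints'].round(3))
cv2.imwrite('pics/w4b.png',cv2.resize(c['frame'][110:300,180:380],None,fx=3,fy=3,interpolation=cv2.INTER_CUBIC)[:,:,::-1])
Ti=np.linalg.inv(c['cam_to_world'])
L=r.inv().apply(K-p); print('K in tool',L)
for n,t in dict(K=L,handle=(20,0,156.5),collarfront=(16,0,206.5),tip=(9,0,240.5)).items():
    X=p+r.apply(t); x=Ti[:3,:3]@X+Ti[:3,3]; uv=cv2.projectPoints(x[None],np.zeros(3),np.zeros(3),c['mtx'],np.array(c['distortion'],float))[0][0,0]; print(n,uv.round(1),((uv-[180,110])*3).round(),'depth',x[2])
```

```text
n 1 dist 2.3 rot [ 0.14 -0.35 -0.12]
[0.003, -0.008, -0.003, -0.045, 0.006, -0.036, 1]
[438.03276845 137.99147062 333.91093667] [ 0.22   0.104  1.967  0.08   0.467 -1.455]
K in tool [ -3.0354808    0.00319947 299.31585989]
K [274.6 209.3] [284. 298.] depth 289.9335867750681
handle [274.4 249.1] [283. 417.] depth 146.108522648727
collarfront [274.5 222. ] [284. 336.] depth 195.38738041496106
tip [274.6 216.1] [284. 318.] depth 230.02836798626612
```

View pics/w4b.png

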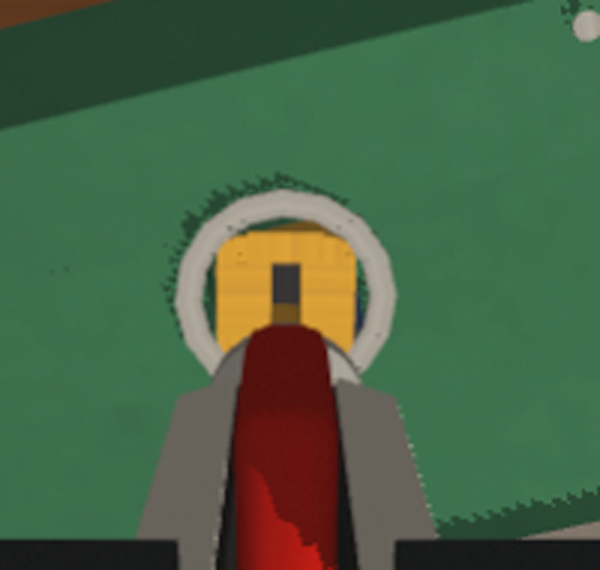

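Run:
```python
from h import *
c=load('w3'); p=np.array([472.87,-192.98,379.27]); r=R.from_euler('xyz',[3.139,.001,1.432]); M=c['cam_to_world']
def onplane(u,v,z):
    d=M[:3,:3]@ray(c,u,v); return M[:3,3]+d*(z-M[2,3])/d[2]
for a,b in((363,152),(363,228),(363,190)):
    X=onplane(170+a/3.5,140+b/3.5,45); print(X.round(1),r.inv().apply(X-p).round(2))
g=r.inv().apply(p-np.array([472.57,-192.89,257.5])); print('tool shift since grasp',g)
c=load('w4'); nn,w,up,_=lockaxes(.2774,.232); M=c['cam_to_world'];p,r=pose(); K=np.array([604.3,185.6,89.6])
for a,b in((285.5,264),(285.5,300)):
    d=M[:3,:3]@ray(c,180+a/3,110+b/3); X=M[:3,3]+d*((K-M[:3,3])@nn)/(d@nn); print(X.round(1),r.inv().apply(X-p).round(2))
```

```text
[ 475.3 -182.5   45. ] [1.1100e+01 1.3000e-01 3.3426e+02]
[ 472.3 -204.    45. ] [-1.0700e+01  1.0000e-01  3.3428e+02]
[ 473.8 -193.2   45. ] [3.0000e-01 1.1000e-01 3.3427e+02]
tool shift since grasp [  -0.16939911    0.62527233 -121.76867963]
[595.9 186.1  84. ] [  7.04   0.45 299.37]
[604.8 186.1  90. ] [ -3.7    0.47 299.31]
```

>>> step_arm([
  [[0.002, -0.008, 0, -0.055, 0.015, 0, 1], [0, 0, 0, 0, 0, 0.5, 1], [0, 0, 0, 0, 0, 0.5, 1], [0, 0, 0, 0, 0, 0, 1], [0, 0, 0, 0, 0, 0, 1]],
])

```text
clock: 7.45
eef_pos: [462.1, 144.8, 303.5]
eef_rot: [2.979, 0.594, 3.135]
wrist_force: [0.5, -0.3, -1.0]
finger_gap: 15.7
finger_force: 45.0
```

```bash
cat > chk.py <<'E'
from h import *
np.set_printoptions(suppress=True,precision=2)
nn,w,up,Rt=lockaxes(.2774,.232); K=np.array([604.8,186.0,89.9])
p,r=pose(); s=manip.read_state()
print('K in tool',r.inv().apply(K-p),'rot err deg',np.degrees((r.inv()*Rt).as_rotvec()),'F tool',r.inv().apply(s['wrist_force']),'M',r.inv().apply(s['moment']),'clock',s['clock'],'gap',s['finger_gap'],'q6',s['joints'][5])
print('tip depth',240.5-(r.inv().apply(K-p))[2])
E
python3 chk.py
python3 - <<'E'
from h import *
c=grab('wrist','w5')
cv2.imwrite('pics/w5b.png',cv2.resize(c['frame'][150:300,200:360],None,fx=4,fy=4,interpolation=cv2.INTER_CUBIC)[:,:,::-1])
E
```

```text
K in tool [  1.6    0.13 260.16] rot err deg [ 0.04  0.14 -0.13] F tool [ 0.19 -0.47  1.06] M [0.1  0.38 0.05] clock 7.45 gap 15.722483604939463 q6 -1.4561699944942461
tip depth -19.660080185854042
```

View pics/w5b.png

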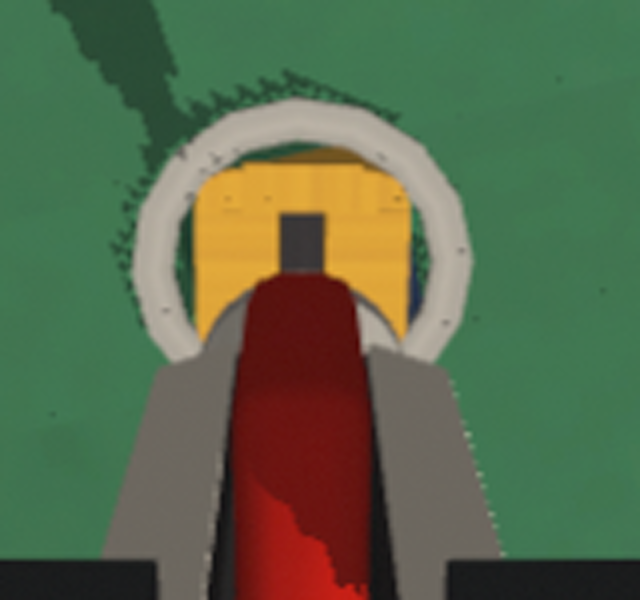

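```bash
cat >> chk.py <<'E'
def cam(f,u,v):
    c=load(f); M=c['cam_to_world']; d=M[:3,:3]@ray(c,u,v); X=M[:3,3]+d*((K-M[:3,3])@nn)/(d@nn); print('seen',X,r.inv().apply(X-p))
    Rc=R.from_matrix(M[:3,:3]); tool=Rc*R.from_matrix(np.array([[0,-.964,-.265],[1,0,0],[0,-.265,.964]])).inv(); print('from cam frame', tool.inv().apply(X-M[:3,3])+[76.7,.1,20.4])
E
python3 - <<'E'
from chk import *
cam('w5',275.5,203.3); cam('w5',275.5,150+269/4)
print(Rt.as_euler('xyz'))
E
```

```text
K in tool [  2.04  -0.09 260.56] rot err deg [ 0.06  0.2  -0.11] F tool [ 0.95 -0.03  1.44] M [0.02 0.38 0.01] clock 7.5 gap 16.159723891725438 q6 -1.456328806545353
tip depth -20.06473728564663
seen [595.93 186.13  83.95] [ 12.72  -0.01 260.53]
from cam frame [ 12.02   0.48 260.02]
seen [604.95 186.08  90.02] [  1.85  -0.01 260.57]
from cam frame [  1.15   0.48 260.04]
[2.98 0.59 3.14]
```

>>> step_arm([
  [[0, 0.0035, 0, 0, 0.004, 0.2, 1], [0, 0, 0, 0, 0, 0.15, 1], [0, 0, 0, 0, 0, 0.1, 1], [0, 0, 0, 0, 0, 0.05, 1], [0, 0, 0, 0, 0, 0.05, 1]],
])

```text
clock: 8.0
eef_pos: [474.3, 149.0, 285.3]
eef_rot: [2.98, 0.592, 3.137]
wrist_force: [0.3, 0.3, -1.8]
finger_gap: 15.7
finger_force: 45.0
```

```bash
python3 chk.py
```

```text
K in tool [  0.94  -0.67 237.8 ] rot err deg [ 0.08  0.01 -0.06] F tool [0.7  0.01 1.67] M [0.09 0.37 0.03] clock 8.0 gap 15.726296943946709 q6 -1.4618321342907579
tip depth 2.6983651082367714
```

>>> step_arm([
  [[0, 0, 0, 0, 0, 0.06, 1], [0, 0, 0, 0, 0, 0.06, 1], [0, 0, 0, 0, 0, 0.06, 1], [0, 0, 0, 0, 0, 0, 1]],
])

```text
clock: 8.4
eef_pos: [478.3, 150.1, 279.2]
eef_rot: [2.98, 0.592, 3.137]
wrist_force: [0.1, -0.3, -1.1]
finger_gap: 15.7
finger_force: 45.0
```

```bash
python3 chk.py
```

```text
K in tool [  0.77  -0.63 230.53] rot err deg [ 0.08 -0.01 -0.06] F tool [ 0.56 -0.44  0.9 ] M [ 0.09  0.38 -0.01] clock 8.4 gap 15.74134398951527 q6 -1.4635932825341817
tip depth 9.966389917003454
```

Depth is about 10 mm with no resistance, so the blade is in the slot. I'll continue to home.

>>> step_arm([
  [[0, 0, 0, 0, 0, 0.1, 1], [0, 0, 0, 0, 0, 0.1, 1], [0, 0, 0, 0, 0, 0.1, 1], [0, 0, 0, 0, 0, 0.05, 1], [0, 0, 0, 0, 0, 0, 1]],
])

```text
clock: 8.9
eef_pos: [486.0, 152.3, 267.7]
eef_rot: [2.98, 0.592, 3.137]
wrist_force: [-0.2, 1.1, -1.6]
finger_gap: 15.6
finger_force: 45.0
```

```bash
python3 chk.py
```

```text
K in tool [  0.77  -0.6  216.47] rot err deg [ 0.08 -0.01 -0.07] F tool [1.03 0.85 1.41] M [ 0.09  0.35 -0.02] clock 8.9 gap 15.574716757448574 q6 -1.4671615153657196
tip depth 24.030709795743775
```

>>> step_arm([
  [[0, 0, 0, 0, 0, 0.05, 1], [0, 0, 0, 0, 0, 0.025, 1], [0, 0, 0, 0, 0, 0.02, 1], [0, 0, 0, 0, 0, 0, 1]],
])

```text
clock: 9.3
eef_pos: [488.0, 152.9, 265.2]
eef_rot: [2.98, 0.592, 3.137]
wrist_force: [-2.8, -0.7, 2.5]
finger_gap: 15.7
finger_force: 45.0
```

```bash
python3 chk.py
```

```text
K in tool [  1.03  -0.69 213.23] rot err deg [ 0.09  0.01 -0.06] F tool [ 0.88 -0.13 -3.73] M [0.17 0.64 0.09] clock 9.3 gap 15.708704151312265 q6 -1.4682019505210193
tip depth 27.265226580134737
```

>>> step_arm([
  [[0, 0, 0, 0, 0, 0.025, 1], [0, 0, 0, 0, 0, 0.02, 1], [0, 0, 0, 0, 0, 0, 1]],
])

```text
clock: 9.6
eef_pos: [488.4, 152.9, 265.0]
eef_rot: [2.98, 0.592, 3.137]
wrist_force: [-31.4, -10.6, 28.7]
finger_gap: 16.2
finger_force: 45.0
```

```bash
python3 chk.py
```

```text
K in tool [  1.34  -0.72 212.86] rot err deg [ 0.09  0.02 -0.05] F tool [  9.92  -3.9  -42.51] M [0.95 2.32 0.05] clock 9.6 gap 16.1872854494531 q6 -1.4686670848597956
tip depth 27.64313712609507
```

>>> step_arm([
  [[0, 0, 0, 0, 0, -0.02, 1], [0, 0, 0.1, 0, 0, 0, 1], [0, 0, 0.13, 0, 0, 0, 1], [0, 0, 0.13, 0, 0, 0, 1], [0, 0, 0.13, 0, 0, 0, 1]],
])

```text
clock: 10.1
eef_pos: [488.4, 152.7, 265.2]
eef_rot: [2.752, 0.486, 2.7]
wrist_force: [-14.5, -8.8, 15.5]
finger_gap: 15.7
finger_force: 45.0
```

```bash
python3 chk.py
```

```text
K in tool [  1.37  -1.05 212.99] rot err deg [  0.09   0.06 -22.34] F tool [  0.98  -6.26 -22.12] M [ 1.74  0.42 -0.18] clock 10.1 gap 15.748534170889474 q6 -1.079523352993398
tip depth 27.51450498459704
```

>>> step_arm([
  [[0, 0, 0.13, 0, 0, -0.005, 1], [0, 0, 0.13, 0, 0, 0, 1], [0, 0, 0.13, 0, 0, 0, 1], [0, 0, 0.13, 0, 0, 0, 1], [0, 0, 0.13, 0, 0, 0, 1]],
])

```text
clock: 10.6
eef_pos: [488.5, 152.1, 265.1]
eef_rot: [2.575, 0.246, 2.214]
wrist_force: [-11.8, -16.6, 13.8]
finger_gap: 15.7
finger_force: 45.0
```

>>> step_arm([
  [[0, 0, 0.1, 0, 0, 0, 1], [0, 0, 0, 0, 0, 0, 1]],
])

```text
clock: 10.8
eef_pos: [488.5, 152.0, 265.1]
eef_rot: [2.561, 0.204, 2.148]
wrist_force: [-12.9, -15.8, 12.9]
finger_gap: 15.5
finger_force: 45.0
```

```bash
python3 chk.py
python3 - <<'E'
from h import *
a=grab('scene','s2'); print(pt(a,360,219,0),pt(a,370,225,0),pt(a,392,210,0))
b=grab('side','d2')
f=lambda i:cv2.resize(i,(800,300),interpolation=cv2.INTER_CUBIC)
cv2.imwrite('pics/s2b.png',np.vstack([f(a['frame'][165:275,280:470]),f(b['frame'][70:230,160:400])])[:,:,::-1])
E
```

```text
K in tool [  1.27  -1.   213.02] rot err deg [  0.04   0.04 -56.05] F tool [ -8.67 -10.04 -20.18] M [ 2.39 -1.81  0.02] clock 10.8 gap 15.508368348566234 q6 -0.49166551866517577
tip depth 27.48437003258732
[728.73387339 111.17196902 193.89598645] [750.04446113 133.58771697 177.71213569] [732.00000154 225.91709732 177.66338737]
```

View pics/s2b.png

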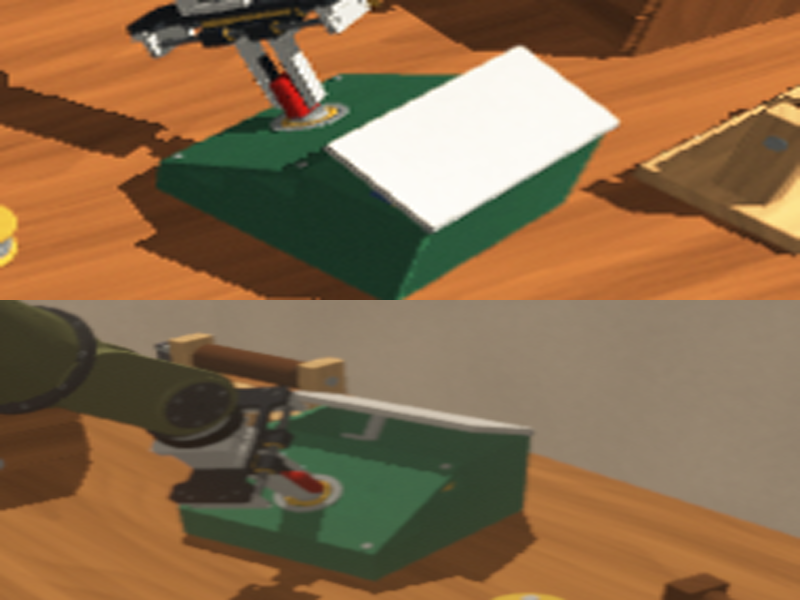

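The lid has sprung up: its front edge is at about (330,150) in the top half of the picture, at a height of about 194 mm. The key's collar sits on the plug. I'll ease off, release and retreat along the key axis.

>>> step_arm([
  [[0, 0, 0, -0.007, -0.008, -0.003, 1], [0, 0, 0, 0, 0, 0, 0], [0, 0, 0, 0, 0, 0, 0], [0, 0, 0, 0, 0, 0, 0], [0, 0, 0, 0, 0, 0, 0]],
])

```text
clock: 11.4
eef_pos: [488.4, 152.7, 264.3]
eef_rot: [2.561, 0.205, 2.151]
wrist_force: [-0.0, -0.5, 0.2]
finger_gap: 44.7
finger_force: 0.0
```

>>> step_arm([
  [[0, 0, 0, 0, 0, 0, 0], [0, 0, 0, 0, 0, 0, 0], [0, 0, 0, 0, 0, 0, 0]],
])

```text
clock: 11.7
eef_pos: [488.3, 152.6, 264.2]
eef_rot: [2.561, 0.205, 2.151]
wrist_force: [0.9, 0.0, -0.1]
finger_gap: 47.1
finger_force: 0.0
```

```bash
python3 chk.py
```

```text
K in tool [  0.22  -0.84 212.29] rot err deg [  0.08  -0.03 -55.86] F tool [-0.43  0.54  0.62] M [ 0.23  0.1  -0.05] clock 11.7 gap 47.11759897597089 q6 -0.49662156019667275
tip depth 28.212695600532612
```

>>> step_arm([
  [[0, 0, 0, 0, 0, -0.3, 0], [0, 0, 0, 0, 0, -0.7, 0], [0, 0, 0, 0, 0, -0.9, 0], [0, 0, 0, 0, 0, -0.9, 0], [0, 0, 0, 0, 0, -0.5, 0]],
])

```text
clock: 12.2
eef_pos: [414.5, 131.4, 374.4]
eef_rot: [2.559, 0.205, 2.151]
wrist_force: [-0.0, -0.1, -1.1]
finger_gap: 46.9
finger_force: 0.0
```

```bash
python3 chk.py
python3 - <<'E'
from h import *
b=grab('side','d3');c=grab('wrist','w6');a=grab('scene','s3')
f=lambda i,w:cv2.resize(i,(w,300),interpolation=cv2.INTER_CUBIC)
cv2.imwrite('pics/fin.png',np.vstack([np.hstack([f(b['frame'][100:230,200:360],400),f(c['frame'],400)]),np.hstack([f(a['frame'][165:315,160:440],800)])])[:,:,::-1])
P=cloud(b);h=cv2.cvtColor(b['frame'],cv2.COLOR_RGB2HSV).astype(int);m=((h[...,0]<5)|(h[...,0]>172))&(h[...,1]>130)
m[:130]=0;m[230:]=0;q=P[m]; q=q[(abs(q[:,0]-600)<80)&(abs(q[:,1]-185)<80)]
nn=lockaxes(.2774)[0]; K=np.array([604.8,186,89.9]); print(len(q),np.percentile((q-K)@nn,[2,50,98]))
E
```

```text
K in tool [  0.67  -1.9  346.66] rot err deg [  0.17   0.08 -55.86] F tool [ 0.17 -0.64  0.88] M [0.28 0.04 0.03] clock 12.2 gap 46.870510249338295 q6 -0.47147748034219866
tip depth -106.1595209801581
41 [47.43141783 56.56762695 61.04333862]
```

View pics/fin.png

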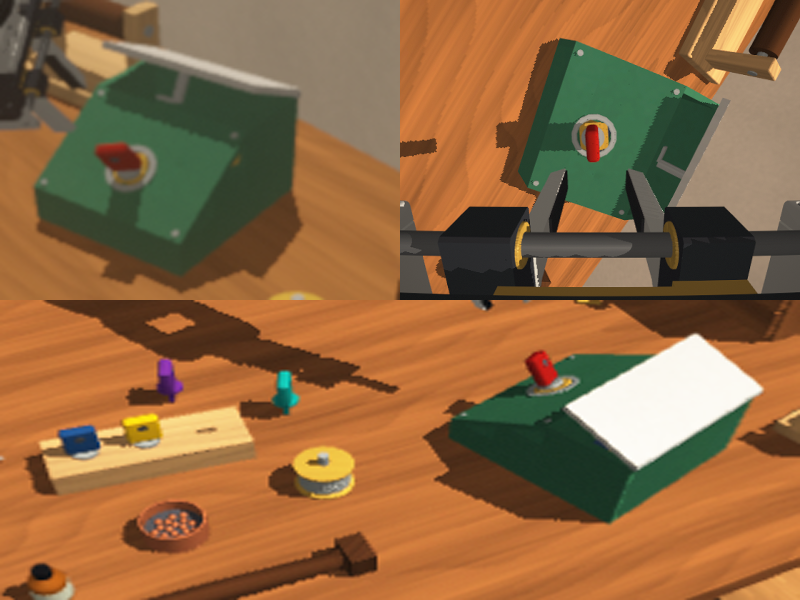

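The key stands home, with its handle top about 56 mm above the plug face, which matches the collar seated. The lid is open, the other keys are in the rack and the gripper is clear.

```bash
python3 -c "
from cell import workorder
print(workorder.sign_off())"
```

```text
the job is handed in; nothing more can be done
None
```

The red key is home in the lock and turned clockwise, the white lid has sprung up, the gripper is clear with the other keys and bench items left alone, and the job was handed in at about 12 s.

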